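# Clear the pot from the gas and take off a cylinder cap of unknown thread hand

## Task

The stove has run dry and the green gas cylinder beside it is to be connected next. First slide the saucepan along the grate from the burner next to the cylinder over to the other burner and leave it centred there, without lifting or tipping it. Then unscrew the red hex cap from the green cylinder's outlet: nobody knows whether its thread is left- or right-handed, so feel which way it gives and turn it that way until it comes free, and finish while holding the cap still in the gripper, well clear above the outlet (a good 6 cm up); leave everything else where it is.

Things in the scene. Friction and masses are not known exactly. Their poses are not given: they have to be found in the camera images.
- pot_mid (a point): Lidded aluminium saucepan, 130 mm across, 70 mm high to the rim, about 0.6 kg, top of the lid's black knob 97 mm above its underside. The point is on its axis, half-way up to the rim (35 mm above the underside). Its own -x axis points along the long handle; z is up. It stands flat on the grate and slides with ordinary metal friction
- pot_handle (a point): A good place to grip the saucepan's straight black handle: the middle of the handle's section, 115 mm out from the pot's axis and 52 mm above the pot's underside. The handle is level, 20 mm wide (along this frame's y), 18 mm thick (z) and runs along x, from 78 to 212 mm from the pot's axis, so it is pinched from above across y; clear space all round it
- burner_right (a point): Centre of the right-hand burner (robot's view, nearer the green cylinder), at the level of the top of the grate, where the saucepan starts. The stove is a fixed two-burner gas stove, 290 by 500 mm; four flat steel grate bars 92 mm above the table run without a break along the stove's length (the frame's y), over both burners
- burner_left (a point): Centre of the left-hand burner, 240 mm from the other along the stove's +y, at the level of the top of the grate: the saucepan's axis goes here. z is up
- cylinder: Green picnic gas cylinder, 170 mm across, standing on the table and fixed. Origin under its centre; z is up along its axis. Body and low guard ring (150 mm across) reach 187 mm up; the brass outlet points straight up from its centre. A look-alike grey cylinder farther to the right and back, with the same red cap, is a bystander
- outlet (a point): Centre of the brass flange (190 mm above the table) on which the cap's rim rests; the neck stands 29 mm higher. The hidden coarse thread is right-handed (loosens counter-clockwise from above) or left-handed, varying by start. Cap home, not tight: the wrong way it stops dead within 5 degrees; the right way it turns easily, climbs 4 mm per radian and is free after 1.2 rad (turn up to 1.6)
- cap_mid (a point): Red hexagonal screw cap on the green cylinder's outlet, 41 mm across flats, 38 mm high, about 200 g, painted brass, closed on top. The point is on its axis half-way up, 19 mm above its rim (19 mm above point outlet while fitted). z is up; x is square to one pair of flats, the other two pairs lie at 60 and 120 degrees to it. Fitted, it cannot be pulled straight off; its thread is told under point outlet
- mortar: Bystander: wide granite mortar, 190 mm across, 104 mm high, a stone pestle standing in it to 200 mm up. Origin under its centre. Other bystanders, not listed and fixed: a plastic caddy and a sauce bottle (200 mm high) at the far left, a low jar rack at the back, the grey cylinder; nothing on the table is over 235 mm high
- tray: Bystander: silver steel tray 170 by 250 by 22 mm, nearest the robot. Origin under its centre
- regulator: Bystander: gas regulator of aluminium and brass, 125 mm long, 40 mm high, lying on the tray. Origin under its centre
- plate: Bystander: green melamine plate, 200 mm across, 20 mm high. Origin under its centre
Mind the look-alikes: they are no part of the job. What is meant by the part that bears cap_mid is not grey, and is the larger of those in its own colour.

How it is judged:
By the outcome, as a careful person would: the job done as asked, in the order asked, and still so for the second after the job is handed in, while the arm keeps its last pose, push and grip.
It also fails if it takes over 72 s, if anything falls off the work surface, if the arm or the gripper's body presses on something with over 40 N, if the wrist force passes 120 N, or if a joint passes its speed limit or range.

## Robot

A 6-joint arm with a two-finger parallel gripper is mounted at the origin on the work surface. World frame = base frame: x ahead of the robot, y to its left, z up, the work surface at z = 0. Lengths are in mm, angles in rad, forces in N, time in s.
With the tool pointing down it reaches from about 275 to 975 mm from the base axis. Payload 8.4 kg.
Tool frame: the origin (TCP) lies on the centre line of the jaws, within the pads' length; the fingertips stand 8 mm ahead of it and the grasp point (between the pads) lies 11 mm behind it; z points along the fingers, y is the line along which they close (so a half turn about z gives the same grasp; the last joint's range is limited). The gripper opens to 92 mm and grips with 3 to 60 N. Pads are 20 mm wide; open, the fingers measure 128 mm over their backs; the gripper's body (75 mm by 189 mm) begins 69 mm behind the grasp point.
Start: joints at [-1.241, 0.353, 1.633, -0, 1.155, -0.002], TCP at [203.589, -590.914, 198.883] pointing down, gripper open.
Joint ranges: [-2.63, 2.63], [-0.92, 2.1], [0.06, 2.66], [-1.3, 4.44], [0, 2.69], [-3.02, 3.02]. Speed limits (rad/s): [2.22, 2.22, 2.79, 3.14, 3.14, 3.14].

## Interface

Orientations are given as a unit quaternion [x, y, z, w].
In Python, from station import arm, eyes, order gives the robot as it stands.
- The arm moves only by the tool move_arm, never from a script. Its argument "series" is a list of rows, each an object of numbers: "dx", "dy", "dz": the shift along the world's x, y, z in m; "ax", "ay", "az": the turn, a rotation vector about the world's x, y, z in degrees; "fingers": the finger opening in m, from 0 to 0.0919. In form: [{"dx": .., "dy": .., "dz": .., "ax": .., "ay": .., "az": .., "fingers": ..}, ...]. A call has 1 to 5 rows; each row shifts and turns the commanded pose from where the row before left it; what a row does not reach is not made up. A row lasts 1/10 s, in which the tool goes at most 50 mm and 8.59 degrees, less where a joint would pass 70% of its speed; a pose out of reach is approached as far as the arm can. A call with a gripper value outside its range is refused whole. The fingers move at their own pace and stop on an object; the grip force is fixed at half the most. Time passes only in rows, so rows that do not move let the fingers close. It gives the time, the measured TCP pose, the force, the opening and the grip force at its end, in the units of the state.
- arm.sense(): the state, without advancing time (a new reading comes with each control period).
- eyes.snapshot(name): name is "scene" or "top"; returns (picture, depth): 480x640x3 uint8, red, green, blue; 480x640 float32, mm along the optical axis (not along the pixel's ray), 0 where there is no reading.
- eyes.get_calibration(name): a dict with "fx", "fy", "cx", "cy" (pixels), "T" (4x4, takes a point from camera to world coordinates). Camera axes: x right, y up, looking along -z (the intrinsics and any distortion apply to the point x, -y, -z); pixel columns grow to the right and rows downward; lengths in mm; the calibration is good to about 2 mm. A picture is of the moment at which its call begins. get_calibration takes no time and is no camera call.
- order.sign_off(): hands the job in; it is judged then, once.
The state is a dict: "time_s": time; "qpos": joint angles; "dq": joint speeds; "joint_torque": joint torques, N m; "tcp_pos": TCP position; "tool_rot": TCP orientation; "force": force on the tool from outside, world axes, zero at the start; "ft_torque": the same for the moment, N m; "grip_width": finger opening in mm; "grasp_force": force on a finger pad.
Only numpy, scipy, OpenCV 4.12 (cv2) and the standard library are available. Lean on these libraries where they do the work, as an engineer would, in place of code of your own. Each camera call takes 0.05 s, during which the arm holds its last target. There are 200 camera calls.

## Working session

There is one attempt and no reset: what is moved stays moved. The work goes in short steps, Python scripts to look and compute and a tool call to move; the robot and the scene stay as the last step left them, time stands still between calls to the robot, and variables do not carry over. Pictures are saved under pics/ and viewed, at most 10 in all, crops included, and the job is handed in when it is done.

Besides the shell and the picture viewer there is one more tool, called as name(argument=value, ...) on one line, values as JSON. move_arm: Moves the arm, as the interface text tells. Its arguments: {"type":"object","properties":{"series":{"type":"array"}},"required":["series"]}

```bash
mkdir -p pics; cat > h.py <<'E'
import numpy as np, cv2
from station import arm, eyes, order
def world(name,depth):
    c=eyes.get_calibration(name); v,u=np.mgrid[0:480,0:640]
    z=depth; p=np.stack([(u-c['cx'])/c['fx']*z,-(v-c['cy'])/c['fy']*z,-z,np.ones_like(z)],-1)
    return (p@np.array(c['T']).T)[...,:3]
E
python3 - <<'E'
from h import *
for n in("scene","top"):
    p,d=eyes.snapshot(n); np.savez(f'pics/{n}.npz',p=p,d=d); cv2.imwrite(f'pics/{n}.png',p[...,::-1]); c=eyes.get_calibration(n);print(n,c)
print(arm.sense())
E
```

```text
scene {'fx': 587.6875635160101, 'fy': 587.6875635160101, 'cx': 322.60901363004774, 'cy': 236.0325001127471, 'T': array([[ 7.95227249e-01, -4.08143917e-01,  4.48366107e-01,
         1.20513786e+03],
       [ 6.06268185e-01,  5.26437751e-01, -5.96072296e-01,
        -9.20506007e+02],
       [ 7.24643662e-03,  7.45843038e-01,  6.66082316e-01,
         1.24353607e+03],
       [ 0.00000000e+00,  0.00000000e+00,  0.00000000e+00,
         1.00000000e+00]])}
top {'fx': 552.9236956187947, 'fy': 552.9236956187947, 'cx': 313.7489446587353, 'cy': 233.53676316223132, 'T': array([[ 8.68261077e-03,  9.88765614e-01, -1.49221888e-01,
         2.18715788e+02],
       [-9.99938536e-01,  7.55626276e-03, -8.11344985e-03,
         4.80839760e+01],
       [-6.89474042e-03,  1.49283163e-01,  9.88770449e-01,
         1.80027832e+03],
       [ 0.00000000e+00,  0.00000000e+00,  0.00000000e+00,
         1.00000000e+00]])}
{'time_s': 0.1, 'qpos': array([-1.24141340e+00,  3.53557690e-01,  1.63404601e+00,  4.58222815e-06,
        1.15518211e+00, -2.40954863e-03]), 'dq': array([ 6.92533393e-04, -1.65392604e-03, -1.13947276e-03,  7.00680489e-04,
       -1.35477624e-03,  2.32617286e-05]), 'joint_torque': array([-1.79850267e-03, -5.94907558e+01, -3.34930515e+01,  6.97871391e-02,
        1.82250375e-02, -4.40435213e-05]), 'tcp_pos': array([ 203.43656531, -590.48771389,  198.25789708]), 'tool_rot': array([ 9.86270728e-01,  1.65135385e-01, -9.50308326e-05, -5.88962585e-04]), 'force': array([-0.15269064, -0.30403584, -0.3903802 ]), 'ft_torque': array([ 0.00661599,  0.01391812, -0.06134582]), 'grasp_force': 0.0, 'grip_width': 91.92544611296412}
```

View pics/top.png

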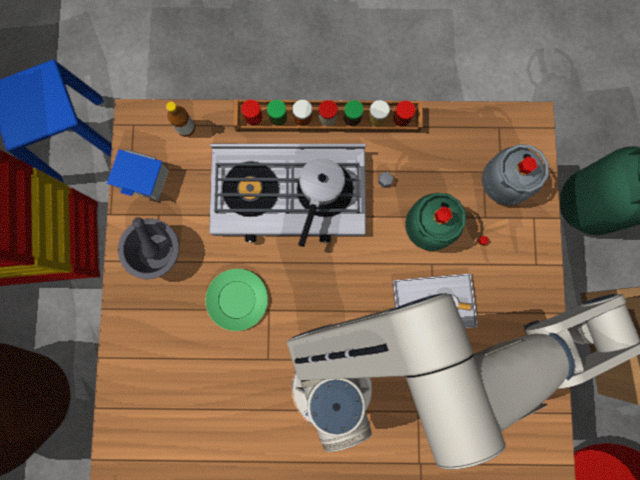

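View pics/scene.png

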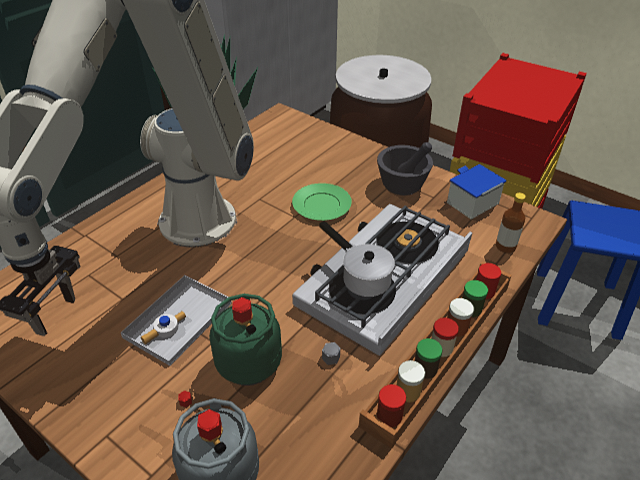

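The top view shows the cap at (444,214), pot knob at (322,173), handle running (313,205)→(303,243), and left burner's brass at (250,188). A smaller loose red cap lies at (484,240), and the grey look-alike is at (515,175).

```bash
python3 - <<'E'
from h import *
A={}
for n in("scene","top"):
    f=np.load(f'pics/{n}.npz'); A[n]=(f['p'],world(n,f['d']),f['d'])
p,W,d=A['top']
def box(u0,u1,v0,v1):
    m=np.zeros((480,640),bool); m[v0:v1,u0:u1]=1; return m&(d>0)
hsv=cv2.cvtColor(p,cv2.COLOR_RGB2HSV)
z=W[...,2]
S=box(195,385,135,260)
print('hist z',np.histogram(z[S],bins=np.arange(-10,220,10)))
m=S&(z>35)&(z<110)
pts=W[m][:,:2].astype(np.float32)
print('stove',cv2.minAreaRect(pts), np.percentile(pts,[0.2,99.8],axis=0))
for a,b in((50,66),(66,80),(84,100)):
    q=W[S&(z>a)&(z<b)][:,:2].astype(np.float32)
    if len(q)>30: print(a,b,len(q),cv2.minAreaRect(q))
# brass left burner
b=box(225,275,165,210)&(hsv[...,0]>10)&(hsv[...,0]<28)&(hsv[...,1]>110)
q=W[b];print('brass',len(q),q.mean(0),cv2.minEnclosingCircle(q[:,:2].astype(np.float32)))
# pot
for a,b in((155,200),(150,185)):
    q=W[box(285,360,145,210)&(z>a)&(z<b)]; print('pot',a,b,len(q),cv2.minEnclosingCircle(q[:,:2].astype(np.float32)),np.median(q[:,2]))
q=W[box(285,360,145,205)&(z>180)]; print('knob',len(q),q.mean(0),q[:,2].max())
h=box(290,330,200,255)&(z>130)&(z<175)&(p.max(-1)<70)
q=W[h]; print('handle',len(q),q.mean(0),np.median(q[:,2]),cv2.fitLine(q[:,:2].astype(np.float32),2,0,.01,.01).ravel(),cv2.minAreaRect(q[:,:2].astype(np.float32)))
for n in A:
    pp,WW,dd=A[n];hs=cv2.cvtColor(pp,cv2.COLOR_RGB2HSV)
    red=((hs[...,0]<8)|(hs[...,0]>172))&(hs[...,1]>150)&(dd>0)&(WW[...,2]<260)
    k,l,st,c=cv2.connectedComponentsWithStats(red.astype(np.uint8))
    for i in range(1,k):
        q=WW[l==i]
        if st[i,4]>25 and q[:,2].max()>190 and 0<q[:,0].mean()<1100:
            t=q[q[:,2]>np.percentile(q[:,2],95)-4]
            r=cv2.minAreaRect(t[:,:2].astype(np.float32))
            print(n,c[i],st[i,4],'top',t.mean(0),t[:,2].max(),r)
            g=cv2.convexHull(t[:,:2].astype(np.float32)).reshape(-1,2)
            th=np.radians(np.arange(0,60,2.)); 
            s=[sum(np.ptp(g@[np.cos(a+k*np.pi/3),np.sin(a+k*np.pi/3)]) for k in range(3)) for a in th]
            print('  flat normal deg',np.degrees(th[np.argmin(s)]),min(s)/3,max(s)/3)
gr=box(395,480,185,260)&(z>150)&(z<215)&(hsv[...,0]>60)&(hsv[...,0]<95)
q=W[gr];print('cyl',len(q),cv2.minEnclosingCircle(q[:,:2].astype(np.float32)),q[:,2].max())
E
python3 - <<'E'
import cv2
a=cv2.imread('pics/top.png');b=cv2.imread('pics/scene.png')
import numpy as np
cv2.imwrite('pics/c1.png',np.hstack([cv2.resize(a[185:250,405:485],(480,390),interpolation=cv2.INTER_CUBIC),cv2.resize(b[285:345,215:265],(320,390),interpolation=cv2.INTER_CUBIC)]))
E
```

```text
hist z (array([3807, 5113,  249,   94,   75,  359, 4793, 4311,  504, 1176, 1114,
         69,   20,   21,   17,   77,  308,  942,  475,   36,   26,    1]), array([-10,   0,  10,  20,  30,  40,  50,  60,  70,  80,  90, 100, 110,
       120, 130, 140, 150, 160, 170, 180, 190, 200, 210]))
stove ((613.4927368164062, 117.07818603515625), (317.3765869140625, 566.664306640625), 0.4510550796985626) [[ 459.78811871 -158.75465585]
 [ 769.48221851  397.84597644]]
50 66 8386 ((609.7962646484375, 149.610595703125), (310.6202697753906, 500.3265075683594), 0.4206806421279907)
66 80 1222 ((626.9423828125, 149.027099609375), (289.8016662597656, 495.54168701171875), 0.2697620093822479)
84 100 1953 ((657.3165893554688, 150.11422729492188), (222.57492065429688, 495.5500183105469), 0.42755013704299927)
brass 277 [623.88010276 267.5525539   81.19932023] ((640.22314453125, 279.2814636230469), 76.61477661132812)
pot 155 200 1547 ((618.2076416015625, 42.492286682128906), 83.48392486572266) 168.12221998622908
pot 150 185 1529 ((618.2076416015625, 42.492286682128906), 83.48392486572266) 167.69879267765464
knob
[... 753 characters left out ...]
13127136230469)
  flat normal deg 48.00000000000001 40.239515694759824 43.63764613261725
top [527.36956522 164.7826087 ] 230 top [ 667.88297888 -564.2656118   231.62146831] 235.7880767260067 ((667.7034301757812, -564.0584106445312), (38.00513458251953, 37.066917419433594), 82.13617706298828)
  flat normal deg 52.0 37.654143725404815 40.17117996243163
top [443.25909091 214.44545455] 220 top [ 515.61726921 -313.53946871  232.18719796] 239.62458874019353 ((515.3364868164062, -312.7393493652344), (36.246498107910156, 38.372013092041016), 71.63448333740234)
  flat normal deg 46.0 37.47674260902858 40.04259496921164
cyl 1683 ((515.55224609375, -309.744140625), 77.56187438964844) 196.08415051958104
```

View pics/c1.png

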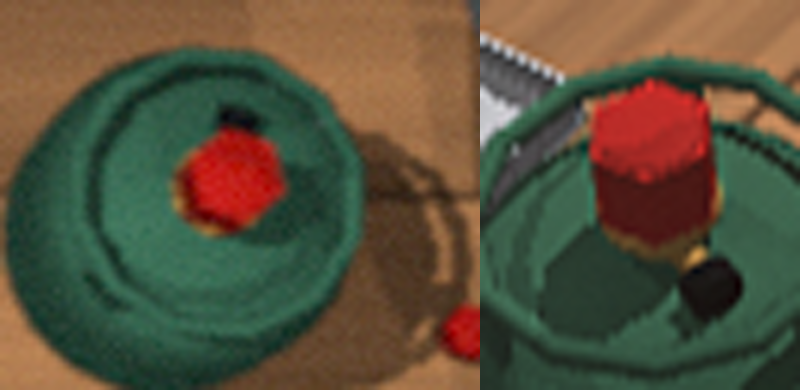

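The crop shows a hex cap with flat normals around 44° (mod 60), consistent across both views. I'll refine the pot axis and the burner once more.

```bash
cat > pot.py <<'E'
from h import *
from scipy.optimize import least_squares
def pot(n,p,d):
    W=world(n,d); k=(d>0)&(W[...,0]>400)&(W[...,0]<800)&(W[...,1]>-150)&(W[...,1]<420); br=p.max(-1)
    lid=k&(W[...,2]>150)&(W[...,2]<185)&(br>95)
    nl,l,st,c=cv2.connectedComponentsWithStats(lid.astype(np.uint8)); i=1+np.argmax(st[1:,4])
    q=W[l==i][:,:2].astype(np.float32); h=cv2.convexHull(q).reshape(-1,2)
    f=least_squares(lambda x:np.hypot(*(h-x[:2]).T)-x[2],[*q.mean(0),65],loss='soft_l1')
    kn=k&(W[...,2]>182)&(W[...,2]<205)&(br<110); 
    hd=k&(W[...,2]>142)&(W[...,2]<165)&(br<80)
    nl,l,st,c=cv2.connectedComponentsWithStats(hd.astype(np.uint8)); i=1+np.argmax(st[1:,4]); H=W[l==i]
    ln=cv2.fitLine(H[:,:2].astype(np.float32),cv2.DIST_HUBER,0,.01,.01).ravel()
    s=(H[:,:2]-ln[2:])@ln[:2]
    print(n,'lid',f.x.round(1),'knob',W[kn].mean(0).round(1),kn.sum(),'handle dir',np.degrees(np.arctan2(ln[1],ln[0])),'ends',(ln[2:]+ln[:2]*s.min()).round(1),(ln[2:]+ln[:2]*s.max()).round(1),'z',np.median(H[:,2]))
if __name__=='__main__':
  for n in("scene","top"):
    f=np.load(f'pics/{n}.npz'); p,d=f['p'],f['d']; pot(n,p,d)
    W=world(n,d);hs=cv2.cvtColor(p,cv2.COLOR_RGB2HSV)
    m=(d>0)&(hs[...,0]>10)&(hs[...,0]<28)&(hs[...,1]>130)&(p.max(-1)>100)&(np.hypot(W[...,0]-625,W[...,1]-268)<60)
    q=W[m]; print('brass',len(q),q.mean(0),cv2.minAreaRect(q[:,:2].astype(np.float32)))
    m=(d>0)&(W[...,2]>86)&(W[...,2]<100)&(abs(W[...,1]-270)<110)&(abs(W[...,0]-620)<180); x=np.sort(W[m][:,0]); print('bars x hist',np.histogram(x,bins=np.arange(480,780,10)))
E
python3 pot.py
```

```text
scene lid [633.6  39.6  68.8] knob [635.4  36.5 189.3] 70 handle dir -16.886908 ends [428.6  97.7] [559.3  58. ] z 154.16002850774385
brass 180 [625.38853736 268.94763377  81.72259768] ((627.9568481445312, 279.40740966796875), (60.668888092041016, 95.47772216796875), 11.758814811706543)
bars x hist (array([  0,   0,   0,   0,   0,   0,  49, 136,   6,   5,   5,  65, 125,
        17,  17,  11,  59, 142,   7,   6,   9,  66, 126,   0,   0,   0,
         0,   0, 106]), array([480, 490, 500, 510, 520, 530, 540, 550, 560, 570, 580, 590, 600,
       610, 620, 630, 640, 650, 660, 670, 680, 690, 700, 710, 720, 730,
       740, 750, 760, 770]))
top lid [633.5  40.4  67.8] knob [632.5  39.5 189.7] 57 handle dir -16.22988 ends [430.5 100. ] [556.4  63.3] z 154.05995149834393
brass 242 [624.53438106 267.48109512  80.87393499] ((623.3087158203125, 270.33203125), (70.89714813232422, 66.63796997070312), 64.04753112792969)
bars x hist (array([  0,   0,   0,   0,   0,   0,  94,  94,   8,   8,   7,  84, 117,
        17,  17,  19, 108,  93,   7,   6,   4, 107,  71,   0,   0,   0,
         0,  15,  71]), array([480, 490, 500, 510, 520, 530, 540, 550, 560, 570, 580, 590, 600,
       610, 620, 630, 640, 650, 660, 670, 680, 690, 700, 710, 720, 730,
       740, 750, 760, 770]))
```

move_arm(series=[{"dz": 0.045}, {"dz": 0.045}, {"dx": 0.01, "dy": 0.04, "az": 8.4}, {"dx": 0.018, "dy": 0.04, "az": 8.4}, {"dx": 0.018, "dy": 0.04, "az": 8.4}])

```text
invalid input at $.series[0]: expected keys dx, dy, dz, ax, ay, az, fingers
```

move_arm(series=[{"dx": 0, "dy": 0, "dz": 0.045, "ax": 0, "ay": 0, "az": 0, "fingers": 0.0919}, {"dx": 0, "dy": 0, "dz": 0.045, "ax": 0, "ay": 0, "az": 0, "fingers": 0.0919}, {"dx": 0.019, "dy": 0.039, "dz": 0, "ax": 0, "ay": 0, "az": 8.5, "fingers": 0.0919}, {"dx": 0.019, "dy": 0.039, "dz": 0, "ax": 0, "ay": 0, "az": 8.5, "fingers": 0.0919}, {"dx": 0.019, "dy": 0.039, "dz": 0, "ax": 0, "ay": 0, "az": 8.5, "fingers": 0.0919}])

```text
time_s: 0.6
tcp_pos: [260.8, -472.5, 288.8]
tool_rot: [0.925, 0.381, 0.0, -0.0]
force: [0.3, -0.1, -0.3]
grip_width: 91.9
grasp_force: 0.0
```

move_arm(series=[{"dx": 0.019, "dy": 0.039, "dz": 0, "ax": 0, "ay": 0, "az": 8.5, "fingers": 0.0919}, {"dx": 0.019, "dy": 0.039, "dz": 0, "ax": 0, "ay": 0, "az": 8.5, "fingers": 0.0919}, {"dx": 0.019, "dy": 0.039, "dz": 0, "ax": 0, "ay": 0, "az": 8.5, "fingers": 0.0919}, {"dx": 0.019, "dy": 0.039, "dz": 0, "ax": 0, "ay": 0, "az": 8.5, "fingers": 0.0919}, {"dx": 0.019, "dy": 0.039, "dz": 0, "ax": 0, "ay": 0, "az": 8.5, "fingers": 0.0919}])

```text
time_s: 1.1
tcp_pos: [355.8, -277.2, 288.8]
tool_rot: [0.723, 0.691, 0.0, -0.0]
force: [0.1, 0.4, -0.3]
grip_width: 91.7
grasp_force: 0.0
```

move_arm(series=[{"dx": 0.019, "dy": 0.039, "dz": 0, "ax": 0, "ay": 0, "az": 8.5, "fingers": 0.0919}, {"dx": 0.019, "dy": 0.039, "dz": 0, "ax": 0, "ay": 0, "az": 8.5, "fingers": 0.0919}, {"dx": 0.019, "dy": 0.039, "dz": 0, "ax": 0, "ay": 0, "az": 8.5, "fingers": 0.0919}, {"dx": 0.019, "dy": 0.039, "dz": 0, "ax": 0, "ay": 0, "az": 8.5, "fingers": 0.0919}, {"dx": 0.019, "dy": 0.039, "dz": 0, "ax": 0, "ay": 0, "az": 8.5, "fingers": 0.0919}])

```text
time_s: 1.6
tcp_pos: [450.9, -82.1, 288.8]
tool_rot: [0.424, 0.906, -0.0, 0.0]
force: [-0.5, -0.5, -0.8]
grip_width: 92.0
grasp_force: 0.0
```

move_arm(series=[{"dx": 0.018, "dy": 0.0385, "dz": 0, "ax": 0, "ay": 0, "az": 8.5, "fingers": 0.0919}, {"dx": 0.018, "dy": 0.0385, "dz": 0, "ax": 0, "ay": 0, "az": 8.5, "fingers": 0.0919}, {"dx": 0.018, "dy": 0.0385, "dz": 0, "ax": 0, "ay": 0, "az": 8.5, "fingers": 0.0919}, {"dx": 0.018, "dy": 0.0385, "dz": 0, "ax": 0, "ay": 0, "az": 8.5, "fingers": 0.0919}, {"dx": 0, "dy": 0, "dz": -0.036, "ax": 0, "ay": 0, "az": 0, "fingers": 0.0919}])

```text
time_s: 2.1
tcp_pos: [527.1, 74.5, 255.9]
tool_rot: [0.139, 0.99, 0.002, 0.004]
force: [0.2, -1.2, -0.4]
grip_width: 91.9
grasp_force: 0.0
```

move_arm(series=[{"dx": 0, "dy": 0, "dz": -0.04, "ax": 0, "ay": 0, "az": 0, "fingers": 0.0919}, {"dx": 0, "dy": 0, "dz": -0.03, "ax": 0, "ay": 0, "az": 0, "fingers": 0.0919}, {"dx": 0, "dy": 0, "dz": -0.03, "ax": 0, "ay": 0, "az": 0, "fingers": 0.06}, {"dx": 0, "dy": 0, "dz": -0.02, "ax": 0, "ay": 0, "az": 0, "fingers": 0.045}, {"dx": 0, "dy": 0, "dz": 0, "ax": 0, "ay": 0, "az": 0, "fingers": 0.035}])

```text
time_s: 2.6
tcp_pos: [520.2, 69.8, 130.1]
tool_rot: [0.143, 0.99, -0.001, -0.003]
force: [-0.8, 0.4, 0.0]
grip_width: 69.9
grasp_force: 0.0
```

move_arm(series=[{"dx": 0, "dy": 0, "dz": 0, "ax": 0, "ay": 0, "az": 0, "fingers": 0.035}, {"dx": 0, "dy": 0, "dz": 0, "ax": 0, "ay": 0, "az": 0, "fingers": 0.03}, {"dx": 0, "dy": 0, "dz": 0, "ax": 0, "ay": 0, "az": 0, "fingers": 0.03}, {"dx": 0, "dy": 0, "dz": 0, "ax": 0, "ay": 0, "az": 0, "fingers": 0.03}, {"dx": 0, "dy": 0, "dz": 0, "ax": 0, "ay": 0, "az": 0, "fingers": 0.03}])

```text
time_s: 3.1
tcp_pos: [522.9, 70.1, 133.5]
tool_rot: [0.143, 0.99, 0.0, 0.001]
force: [-0.8, 0.1, 0.8]
grip_width: 30.6
grasp_force: 0.0
```

```bash
python3 - <<'E'
from h import *
P=[]
for n in("scene","top"):
    p,d=eyes.snapshot(n); P.append(p)
a,b=P
cv2.imwrite('pics/g1.png',np.hstack([cv2.resize(a[190:330,270:430],(400,350)),cv2.resize(b[130:270,250:410],(400,350))])[...,::-1])
s=arm.sense();print(s['tcp_pos'],s['grip_width'],s['force'])
E
```

```text
[522.6915158   70.08217704 133.17987496] 30.044062011707613 [ 0.11395265 -0.28058564 -0.19061408]
```

View pics/g1.png

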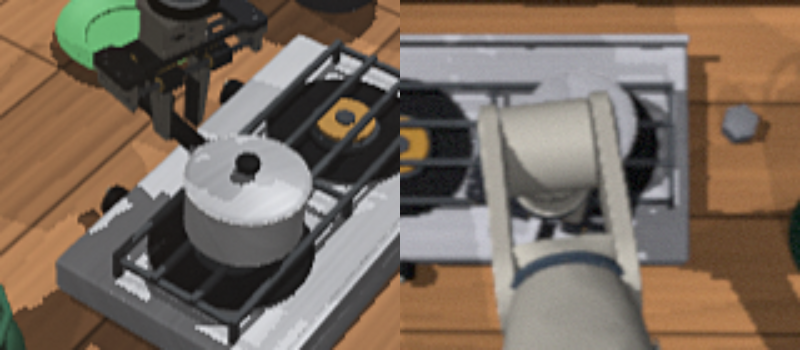

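The scene view (left) shows the fingers on either side of the handle, about 55 mm from the pot wall, so I'll close.

move_arm(series=[{"dx": 0, "dy": 0, "dz": 0, "ax": 0, "ay": 0, "az": 0, "fingers": 0.01}, {"dx": 0, "dy": 0, "dz": 0, "ax": 0, "ay": 0, "az": 0, "fingers": 0.01}, {"dx": 0, "dy": 0, "dz": 0, "ax": 0, "ay": 0, "az": 0, "fingers": 0.01}, {"dx": 0, "dy": 0, "dz": 0, "ax": 0, "ay": 0, "az": 0, "fingers": 0.01}, {"dx": 0, "dy": 0, "dz": 0, "ax": 0, "ay": 0, "az": 0, "fingers": 0.01}])

```text
time_s: 3.7
tcp_pos: [522.7, 70.2, 133.0]
tool_rot: [0.143, 0.99, 0.0, 0.0]
force: [-0.8, 2.4, 2.1]
grip_width: 19.1
grasp_force: 30.0
```

```bash
python3 - <<'E'
from h import *
from pot import pot
p,d=eyes.snapshot('scene'); pot('scene',p,d)
s=arm.sense();print(s['tcp_pos'],s['grip_width'],s['force'],s['ft_torque'])
E
```

```text
scene lid [634.5  39.   68.3] knob [567.5  55.1 191.5] 177 handle dir -46.107403 ends [516.3  87.7] [557.   45.3] z 154.657041058681
[522.6531934   70.22730424 132.98700429] 19.06806257489303 [-0.64228246  2.22851381  2.71378662] [0.44015913 0.00543099 0.06655617]
```

move_arm(series=[{"dx": 0, "dy": 0.008, "dz": 0, "ax": 0, "ay": 0, "az": 0, "fingers": 0.01}, {"dx": -0.001, "dy": 0.015, "dz": 0, "ax": 0, "ay": 0, "az": 0, "fingers": 0.01}, {"dx": -0.001, "dy": 0.02, "dz": 0, "ax": 0, "ay": 0, "az": 0, "fingers": 0.01}, {"dx": -0.001, "dy": 0.02, "dz": 0, "ax": 0, "ay": 0, "az": 0, "fingers": 0.01}, {"dx": -0.001, "dy": 0.02, "dz": 0, "ax": 0, "ay": 0, "az": 0, "fingers": 0.01}])

```text
time_s: 4.25
tcp_pos: [518.5, 153.6, 132.8]
tool_rot: [0.144, 0.99, -0.001, 0.0]
force: [0.3, -3.6, 1.3]
grip_width: 19.2
grasp_force: 30.2
```

move_arm(series=[{"dx": -0.001, "dy": 0.02, "dz": 0, "ax": 0, "ay": 0, "az": 0, "fingers": 0.01}, {"dx": -0.001, "dy": 0.02, "dz": 0, "ax": 0, "ay": 0, "az": 0, "fingers": 0.01}, {"dx": -0.001, "dy": 0.02, "dz": 0, "ax": 0, "ay": 0, "az": 0, "fingers": 0.01}, {"dx": -0.001, "dy": 0.02, "dz": 0, "ax": 0, "ay": 0, "az": 0, "fingers": 0.01}, {"dx": 0, "dy": 0.02, "dz": 0, "ax": 0, "ay": 0, "az": 0, "fingers": 0.01}])

```text
time_s: 4.75
tcp_pos: [514.0, 253.5, 132.6]
tool_rot: [0.144, 0.99, -0.001, -0.0]
force: [-0.1, -3.4, 1.3]
grip_width: 19.2
grasp_force: 30.3
```

move_arm(series=[{"dx": 0, "dy": 0.02, "dz": 0, "ax": 0, "ay": 0, "az": 0, "fingers": 0.01}, {"dx": 0, "dy": 0.015, "dz": 0, "ax": 0, "ay": 0, "az": 0, "fingers": 0.01}, {"dx": 0, "dy": 0.008, "dz": 0, "ax": 0, "ay": 0, "az": 0, "fingers": 0.01}, {"dx": 0, "dy": 0.004, "dz": 0, "ax": 0, "ay": 0, "az": 0, "fingers": 0.01}, {"dx": 0, "dy": 0, "dz": 0, "ax": 0, "ay": 0, "az": 0, "fingers": 0.01}])

```text
time_s: 5.25
tcp_pos: [514.4, 300.2, 132.8]
tool_rot: [0.143, 0.99, -0.0, -0.0]
force: [-0.4, -0.8, 2.1]
grip_width: 19.3
grasp_force: 30.1
```

```bash
python3 - <<'E'
from h import *
from pot import pot
p,d=eyes.snapshot('scene'); pot('scene',p,d)
s=arm.sense();print(s['tcp_pos'],s['grip_width'],s['force'],s['ft_torque'])
cv2.imwrite('pics/g2.png',cv2.resize(p[150:330,270:480],(630,540))[...,::-1])
E
```

```text
scene lid [624.8 265.5  68.8] knob [555.6 284.5 192.3] 158 handle dir -12.774249 ends [419.9 318.1] [551.4 288.3] z 154.40616955838902
[514.46851508 300.07485554 132.85444057] 19.32852112544119 [-0.74272004 -0.73485008  2.84588144] [-0.08345432  0.04225846 -0.15621029]
```

View pics/g2.png

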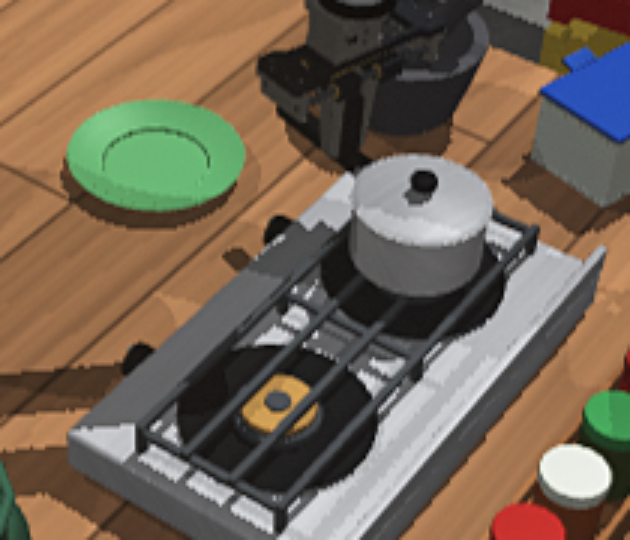

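The pot stands upright on the left burner, with its knob at crop pixel (425,182), and it is about 3 mm short in y. I'll nudge it, then release.

move_arm(series=[{"dx": 0.001, "dy": 0.002, "dz": 0, "ax": 0, "ay": 0, "az": 0, "fingers": 0.01}, {"dx": 0, "dy": 0.002, "dz": 0, "ax": 0, "ay": 0, "az": 0, "fingers": 0.01}, {"dx": 0, "dy": 0, "dz": 0, "ax": 0, "ay": 0, "az": 0, "fingers": 0.01}, {"dx": 0, "dy": 0, "dz": 0, "ax": 0, "ay": 0, "az": 0, "fingers": 0.05}, {"dx": 0, "dy": 0, "dz": 0, "ax": 0, "ay": 0, "az": 0, "fingers": 0.05}])

```text
time_s: 5.8
tcp_pos: [515.9, 304.5, 132.9]
tool_rot: [0.143, 0.99, 0.001, 0.0]
force: [-0.8, -0.2, -0.0]
grip_width: 33.5
grasp_force: 0.0
```

move_arm(series=[{"dx": 0, "dy": 0, "dz": 0, "ax": 0, "ay": 0, "az": 0, "fingers": 0.06}, {"dx": 0, "dy": 0, "dz": 0.03, "ax": 0, "ay": 0, "az": 0, "fingers": 0.06}, {"dx": 0, "dy": 0, "dz": 0.04, "ax": 0, "ay": 0, "az": 0, "fingers": 0.06}, {"dx": 0, "dy": 0, "dz": 0.045, "ax": 0, "ay": 0, "az": 0, "fingers": 0.06}, {"dx": 0, "dy": 0, "dz": 0.04, "ax": 0, "ay": 0, "az": 0, "fingers": 0.06}])

```text
time_s: 6.3
tcp_pos: [515.7, 304.3, 290.0]
tool_rot: [0.143, 0.99, 0.0, 0.0]
force: [0.3, 0.3, -0.3]
grip_width: 59.9
grasp_force: 0.0
```

move_arm(series=[{"dx": 0, "dy": -0.045, "dz": 0.01, "ax": 0, "ay": 0, "az": -8.5, "fingers": 0.07}, {"dx": 0, "dy": -0.045, "dz": 0, "ax": 0, "ay": 0, "az": -8.5, "fingers": 0.07}, {"dx": 0, "dy": -0.045, "dz": 0, "ax": 0, "ay": 0, "az": -8.5, "fingers": 0.07}, {"dx": 0, "dy": -0.045, "dz": 0, "ax": 0, "ay": 0, "az": -8.5, "fingers": 0.07}, {"dx": 0, "dy": -0.045, "dz": 0, "ax": 0, "ay": 0, "az": -8.5, "fingers": 0.07}])

```text
time_s: 6.8
tcp_pos: [515.5, 77.6, 298.1]
tool_rot: [0.495, 0.869, 0.0, 0.0]
force: [-0.4, 0.9, -0.2]
grip_width: 70.1
grasp_force: 0.0
```

move_arm(series=[{"dx": 0, "dy": -0.045, "dz": 0, "ax": 0, "ay": 0, "az": -8.5, "fingers": 0.07}, {"dx": 0, "dy": -0.045, "dz": 0, "ax": 0, "ay": 0, "az": -8.5, "fingers": 0.07}, {"dx": 0, "dy": -0.045, "dz": 0, "ax": 0, "ay": 0, "az": -8.5, "fingers": 0.07}, {"dx": 0, "dy": -0.045, "dz": 0, "ax": 0, "ay": 0, "az": -8.5, "fingers": 0.07}, {"dx": 0, "dy": 0, "dz": 0, "ax": 0, "ay": 0, "az": -8.5, "fingers": 0.07}])

```text
time_s: 7.3
tcp_pos: [515.5, -105.4, 297.9]
tool_rot: [0.777, 0.629, -0.0, 0.001]
force: [-0.4, 0.1, -0.3]
grip_width: 70.3
grasp_force: 0.0
```

```bash
python3 - <<'E'
from h import *
from pot import pot
for n in('scene','top'):
  p,d=eyes.snapshot(n); pot(n,p,d)
  W=world(n,d);hs=cv2.cvtColor(p,cv2.COLOR_RGB2HSV)
  m=(d>0)&(hs[...,0]>10)&(hs[...,0]<28)&(hs[...,1]>130)&(p.max(-1)>100)&(np.hypot(W[...,0]-625,W[...,1]-29)<60)
  print('right brass',m.sum(),W[m].mean(0))
  cv2.imwrite(f'pics/k_{n}.png',p[...,::-1])
s=arm.sense();print(s['tcp_pos'],s['tool_rot'],s['force'],s['qpos'])
E
```

```text
scene lid [623.4 269.1  70.7] knob [627.9 265.8 189.2] 54 handle dir -17.674633 ends [422.  328.2] [548.  288.1] z 153.11912769205549
right brass 227 [627.47190008  29.38306471  81.34571745]
top lid [625.7 269.6  67.6] knob [624.8 267.7 190.1] 53 handle dir -17.17887 ends [424.1 331.1] [548.1 292.8] z 153.8143705223215
right brass 237 [627.00070684  27.88664641  80.73881483]
[ 515.61293386 -102.03706833  297.85397891] [7.75818507e-01 6.30956093e-01 2.27196616e-04 1.33482538e-05] [ 0.25257533  0.14556425 -0.13918282] [-1.98462305e-01  1.12241774e-01  1.72280450e+00  3.45620240e-04
  1.30623672e+00  6.67373259e-03]
```

View pics/k_scene.png

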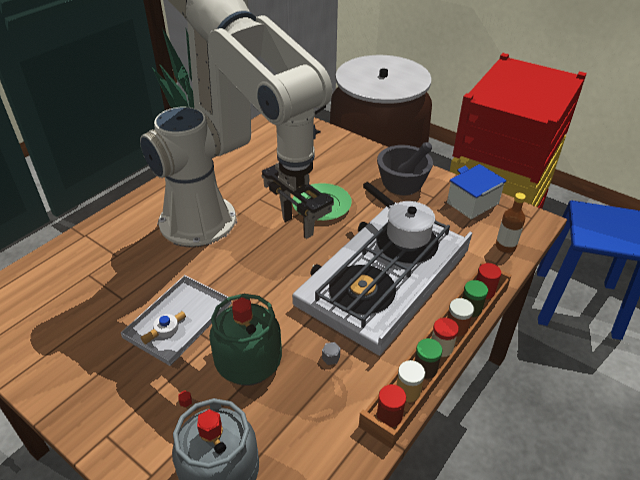

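The pot is centred to within 2 mm: lid at about (624.6,269.4), target about (625.5,268.6). In the earlier crop a black valve knob sits beside the cap, so I'll check its height before descending.

```bash
python3 - <<'E'
from h import *
for n in('scene','top'):
  f=np.load(f'pics/{n}.npz');p,d=f['p'],f['d'];W=world(n,d)
  m=(d>0)&(np.hypot(W[...,0]-517,W[...,1]+314)<65)&(p.max(-1)<60)&(W[...,2]>150)
  q=W[m];print(n,m.sum(),q.mean(0),np.percentile(q,[5,95],axis=0) if len(q) else 0)
E
```

```text
scene 374 [ 526.26770701 -319.85733256  175.41181313] [[ 459.44477083 -360.36096372  160.90117413]
 [ 560.92297525 -255.38695128  189.51916816]]
top 123 [ 542.37062779 -315.34759255  169.13311968] [[ 495.99587381 -368.93862725  157.26573723]
 [ 580.39492805 -258.33908541  189.98728303]]
```

move_arm(series=[{"dx": 0, "dy": -0.045, "dz": 0, "ax": 0, "ay": 0, "az": -4.2, "fingers": 0.07}, {"dx": 0, "dy": -0.045, "dz": 0, "ax": 0, "ay": 0, "az": 0, "fingers": 0.07}, {"dx": 0, "dy": -0.045, "dz": 0, "ax": 0, "ay": 0, "az": 0, "fingers": 0.07}, {"dx": 0.0015, "dy": -0.045, "dz": 0, "ax": 0, "ay": 0, "az": 0, "fingers": 0.07}, {"dx": 0, "dy": -0.0335, "dz": 0, "ax": 0, "ay": 0, "az": 0, "fingers": 0.07}])

```text
time_s: 7.9
tcp_pos: [517.6, -315.8, 297.9]
tool_rot: [0.795, 0.606, 0.0, 0.0]
force: [0.5, -0.6, 0.5]
grip_width: 70.0
grasp_force: 0.0
```

move_arm(series=[{"dx": 0, "dy": 0, "dz": -0.03, "ax": 0, "ay": 0, "az": 0, "fingers": 0.07}, {"dx": 0, "dy": 0, "dz": -0.03, "ax": 0, "ay": 0, "az": 0, "fingers": 0.07}, {"dx": 0, "dy": 0, "dz": -0.02, "ax": 0, "ay": 0, "az": 0, "fingers": 0.07}, {"dx": 0, "dy": 0, "dz": -0.01, "ax": 0, "ay": 0, "az": 0, "fingers": 0.07}, {"dx": 0, "dy": 0, "dz": -0.004, "ax": 0, "ay": 0, "az": 0, "fingers": 0.07}])

```text
time_s: 8.4
tcp_pos: [517.2, -313.4, 203.1]
tool_rot: [0.796, 0.605, -0.0, -0.001]
force: [0.9, 0.1, -0.1]
grip_width: 70.1
grasp_force: 0.0
```

```bash
python3 - <<'E'
from h import *
p,d=eyes.snapshot('scene');cv2.imwrite('pics/m1.png',cv2.resize(p[230:350,170:310],(700,600))[...,::-1])
s=arm.sense();print(s['tcp_pos'],s['force'],s['ft_torque'],s['grip_width'])
E
```

```text
[ 517.34482218 -313.67910334  203.31970425] [ 0.68587424  0.05093991 -1.50654183] [-0.0291606  -0.05070236 -0.0040533 ] 70.0205206981471
```

View pics/m1.png

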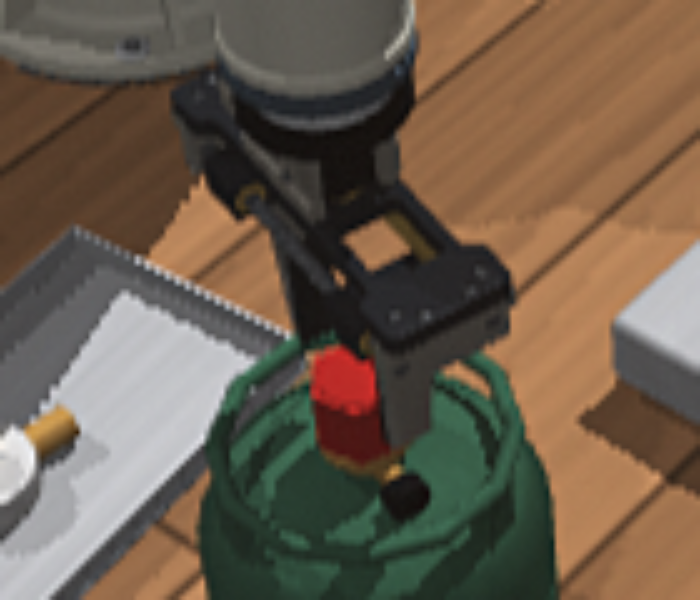

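The fingers straddle the cap at crop (345,405), with the near finger just above the knob at (405,497) and no contact. Closing.

move_arm(series=[{"dx": 0, "dy": 0, "dz": 0, "ax": 0, "ay": 0, "az": 0, "fingers": 0.05}, {"dx": 0, "dy": 0, "dz": 0, "ax": 0, "ay": 0, "az": 0, "fingers": 0.03}, {"dx": 0, "dy": 0, "dz": 0, "ax": 0, "ay": 0, "az": 0, "fingers": 0.03}, {"dx": 0, "dy": 0, "dz": 0, "ax": 0, "ay": 0, "az": 0, "fingers": 0.03}, {"dx": 0, "dy": 0, "dz": 0, "ax": 0, "ay": 0, "az": 0, "fingers": 0.03}])

```text
time_s: 8.95
tcp_pos: [517.5, -314.6, 204.6]
tool_rot: [0.797, 0.604, 0.0, 0.001]
force: [0.2, -0.1, 4.2]
grip_width: 40.8
grasp_force: 29.7
```

```bash
python3 - <<'E'
from h import *
s=arm.sense();print(s['tcp_pos'],s['tool_rot'],s['force'],s['ft_torque'],s['grip_width'],s['grasp_force'],s['qpos'][5])
E
```

```text
[ 517.52061718 -314.64698686  204.63560808] [7.97007545e-01 6.03968984e-01 2.98403810e-04 5.91618296e-04] [ 0.21786861 -0.11399899  4.20179864] [ 0.03701663 -0.11809967  0.00968226] 40.7653782409919 29.69070908613503 -0.2750290307743029
```

move_arm(series=[{"dx": 0, "dy": 0, "dz": 0, "ax": 0, "ay": 0, "az": 3, "fingers": 0.03}, {"dx": 0, "dy": 0, "dz": 0, "ax": 0, "ay": 0, "az": 3, "fingers": 0.03}, {"dx": 0, "dy": 0, "dz": 0.0003, "ax": 0, "ay": 0, "az": 3, "fingers": 0.03}, {"dx": 0, "dy": 0, "dz": 0, "ax": 0, "ay": 0, "az": 0, "fingers": 0.03}])

```text
time_s: 9.35
tcp_pos: [517.5, -314.6, 204.7]
tool_rot: [0.747, 0.664, 0.0, 0.0]
force: [0.2, 0.3, 3.2]
grip_width: 40.4
grasp_force: 30.3
```

```bash
python3 - <<'E'
from h import *
s=arm.sense();print(s['tcp_pos'],s['tool_rot'],s['force'],s['ft_torque'],s['grip_width'],s['grasp_force'],s['qpos'][5])
print(2*np.degrees(np.arctan2(s['tool_rot'][1],s['tool_rot'][0]))-90)
E
```

```text
[ 517.46551713 -314.56088524  204.66585398] [7.47321698e-01 6.64462165e-01 3.75710005e-04 4.12323276e-04] [0.18983272 0.2741006  3.17997472] [ 0.08232925 -0.23016331 -0.85099415] 40.423198805792495 30.29364831170824 -0.4319376215070942
-6.717829458464493
```

CCW builds up 0.85 N·m of opposing torque. Comparing with the other way.

move_arm(series=[{"dx": 0, "dy": 0, "dz": 0, "ax": 0, "ay": 0, "az": -4, "fingers": 0.03}, {"dx": 0, "dy": 0, "dz": 0, "ax": 0, "ay": 0, "az": -5, "fingers": 0.03}, {"dx": 0, "dy": 0, "dz": 0, "ax": 0, "ay": 0, "az": -5, "fingers": 0.03}, {"dx": 0, "dy": 0, "dz": 0, "ax": 0, "ay": 0, "az": -5, "fingers": 0.03}, {"dx": 0, "dy": 0, "dz": 0, "ax": 0, "ay": 0, "az": 0, "fingers": 0.03}])

```text
time_s: 9.85
tcp_pos: [517.4, -314.6, 204.6]
tool_rot: [0.847, 0.531, 0.0, 0.0]
force: [0.7, -0.2, 4.2]
grip_width: 40.8
grasp_force: 29.7
```

```bash
python3 - <<'E'
from h import *
s=arm.sense();print(s['tcp_pos'],s['tool_rot'],s['force'],s['ft_torque'],s['grip_width'],s['grasp_force'],s['qpos'][5])
print(2*np.degrees(np.arctan2(s['tool_rot'][1],s['tool_rot'][0]))-90)
E
```

```text
[ 517.41696672 -314.56338967  204.63782722] [8.47215362e-01 5.31249405e-01 1.96488063e-04 4.01680481e-04] [ 0.73092151 -0.19507535  4.17176903] [ 0.04970948 -0.15748629 -0.02299346] 40.802958890597175 29.728163927793503 -0.09806767681292777
-25.820170742919586
```

Clockwise it turns freely (torque ≈ 0), so the thread is left-handed. I'll continue clockwise with the matching climb.

move_arm(series=[{"dx": 0, "dy": 0, "dz": 0.001, "ax": 0, "ay": 0, "az": -7, "fingers": 0.03}, {"dx": 0, "dy": 0, "dz": 0.0005, "ax": 0, "ay": 0, "az": -7, "fingers": 0.03}, {"dx": 0, "dy": 0, "dz": 0.0005, "ax": 0, "ay": 0, "az": -7, "fingers": 0.03}, {"dx": 0, "dy": 0, "dz": 0.0005, "ax": 0, "ay": 0, "az": -7, "fingers": 0.03}, {"dx": 0, "dy": 0, "dz": 0, "ax": 0, "ay": 0, "az": 0, "fingers": 0.03}])

```text
time_s: 10.35
tcp_pos: [517.6, -314.6, 206.6]
tool_rot: [0.95, 0.312, 0.0, 0.0]
force: [3.5, 0.3, -0.7]
grip_width: 40.7
grasp_force: 29.7
```

```bash
python3 - <<'E'
from h import *
s=arm.sense();print(s['tcp_pos'],s['force'],s['ft_torque'],s['grip_width'],s['grasp_force'],s['qpos'][5])
print(2*np.degrees(np.arctan2(s['tool_rot'][1],s['tool_rot'][0]))-90)
E
```

```text
[ 517.57631687 -314.55401985  206.58352724] [ 3.45673867  0.31019961 -0.65243688] [-0.17171994 -0.65415431  0.0620437 ] 40.73244685111584 29.69192074611783 0.3883513525332399
-53.69208728921442
```

move_arm(series=[{"dx": 0, "dy": 0, "dz": 0.0005, "ax": 0, "ay": 0, "az": -7.5, "fingers": 0.03}, {"dx": 0, "dy": 0, "dz": 0.0005, "ax": 0, "ay": 0, "az": -7.5, "fingers": 0.03}, {"dx": 0, "dy": 0, "dz": 0.0005, "ax": 0, "ay": 0, "az": -7.5, "fingers": 0.03}, {"dx": 0, "dy": 0, "dz": 0.0005, "ax": 0, "ay": 0, "az": -7.5, "fingers": 0.03}, {"dx": 0, "dy": 0, "dz": 0.0005, "ax": 0, "ay": 0, "az": -7.5, "fingers": 0.03}])

```text
time_s: 10.85
tcp_pos: [517.5, -314.6, 209.2]
tool_rot: [1.0, -0.01, 0.0, 0.0]
force: [3.6, -0.1, -0.5]
grip_width: 40.2
grasp_force: 29.7
```

move_arm(series=[{"dx": 0, "dy": 0, "dz": 0.0005, "ax": 0, "ay": 0, "az": -7.5, "fingers": 0.03}, {"dx": 0, "dy": 0, "dz": 0, "ax": 0, "ay": 0, "az": 0, "fingers": 0.03}, {"dx": 0, "dy": 0, "dz": 0.002, "ax": 0, "ay": 0, "az": 0, "fingers": 0.03}, {"dx": 0, "dy": 0, "dz": 0, "ax": 0, "ay": 0, "az": 0, "fingers": 0.03}])

```text
time_s: 11.25
tcp_pos: [517.1, -314.7, 211.6]
tool_rot: [0.997, -0.074, -0.0, 0.0]
force: [2.5, -2.5, -2.6]
grip_width: 40.6
grasp_force: 29.7
```

```bash
python3 - <<'E'
from h import *
s=arm.sense();print(s['tcp_pos'],s['force'],s['ft_torque'],s['grip_width'],s['grasp_force'],s['qpos'][5])
print(2*np.degrees(np.arctan2(s['tool_rot'][1],s['tool_rot'][0]))-90)
E
```

```text
[ 517.08634669 -314.67010605  211.56714981] [ 2.47561646 -2.50575848 -2.63760831] [-0.5404308  -0.57032076 -0.03953916] 40.559652631517444 29.73856469616294 1.169205254513487
-98.43368156241239
```

The cap is free: z force is about its 2 N weight. Lifting.

move_arm(series=[{"dx": 0, "dy": 0, "dz": 0.004, "ax": 0, "ay": 0, "az": 0, "fingers": 0.03}, {"dx": 0, "dy": 0, "dz": 0.006, "ax": 0, "ay": 0, "az": 0, "fingers": 0.03}, {"dx": 0, "dy": 0, "dz": 0.006, "ax": 0, "ay": 0, "az": 0, "fingers": 0.03}, {"dx": 0, "dy": 0, "dz": 0.008, "ax": 0, "ay": 0, "az": 0, "fingers": 0.03}, {"dx": 0, "dy": 0, "dz": 0.01, "ax": 0, "ay": 0, "az": 0, "fingers": 0.03}])

```text
time_s: 11.75
tcp_pos: [516.4, -313.9, 246.1]
tool_rot: [0.997, -0.075, -0.001, -0.0]
force: [0.5, 0.2, -2.4]
grip_width: 39.9
grasp_force: 29.7
```

move_arm(series=[{"dx": 0, "dy": 0, "dz": 0.02, "ax": 0, "ay": 0, "az": 0, "fingers": 0.03}, {"dx": 0, "dy": 0, "dz": 0.03, "ax": 0, "ay": 0, "az": 0, "fingers": 0.03}, {"dx": 0, "dy": 0, "dz": 0.025, "ax": 0, "ay": 0, "az": 0, "fingers": 0.03}, {"dx": 0, "dy": 0, "dz": 0.01, "ax": 0, "ay": 0, "az": 0, "fingers": 0.03}, {"dx": 0, "dy": 0, "dz": 0, "ax": 0, "ay": 0, "az": 0, "fingers": 0.03}])

```text
time_s: 12.25
tcp_pos: [517.5, -314.6, 332.4]
tool_rot: [0.997, -0.076, 0.001, 0.001]
force: [0.4, 0.1, -1.8]
grip_width: 40.2
grasp_force: 29.7
```

move_arm(series=[{"dx": 0, "dy": 0, "dz": 0, "ax": 0, "ay": 0, "az": 0, "fingers": 0.03}, {"dx": 0, "dy": 0, "dz": 0, "ax": 0, "ay": 0, "az": 0, "fingers": 0.03}, {"dx": 0, "dy": 0, "dz": 0, "ax": 0, "ay": 0, "az": 0, "fingers": 0.03}])

```text
time_s: 12.55
tcp_pos: [516.6, -314.1, 329.3]
tool_rot: [0.997, -0.076, -0.001, -0.001]
force: [-0.6, -1.1, -2.3]
grip_width: 40.5
grasp_force: 29.7
```

```bash
python3 - <<'E'
from h import *
from pot import pot
p,d=eyes.snapshot('scene');pot('scene',p,d);cv2.imwrite('pics/e.png',p[...,::-1])
s=arm.sense();print(s['tcp_pos'],s['force'],s['grip_width'],s['grasp_force'],abs(s['dq']).max())
E
```

```text
scene lid [624.7 269.1  69.7] knob [628.4 265.2 189.7] 56 handle dir -17.540834 ends [421.4 328.4] [549.3 288. ] z 153.34675803905202
[ 516.7235701  -314.15557819  329.58300916] [ 0.42109666 -0.38729633 -1.96013867] 40.65947303052993 29.741273000836372 0.005923176615305869
```

View pics/e.png

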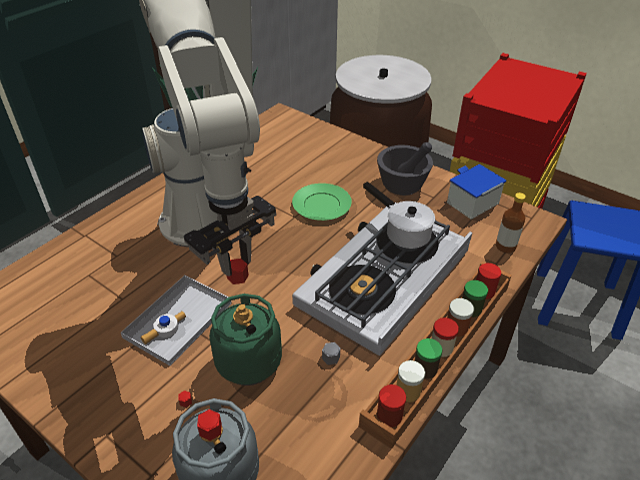

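The cap is in the gripper at (238,271), about 12 cm above the bare brass outlet at (240,313). The pot is centred on the left burner and everything else is in place.

```bash
python3 -c "
from station import order; print(order.sign_off())"
```

```text
the job is handed in; nothing more can be done
None
```

The saucepan was slid to within about 2 mm of the left burner's centre, the green cylinder's cap (left-handed thread) was unscrewed clockwise and is held about 12 cm above the outlet, and the job was handed in at about 13 s with no verdict shown.

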